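# Sort the breakfast things on the worktop

### The arm

A 7-joint arm with a two-finger parallel gripper is mounted at the origin on a cart in front of the work surface, level with it; the furniture and walls round the work are solid. World frame = base frame: x ahead of the robot, y to its left, z up, the work surface at z = 0. Lengths are in m, angles in rad, forces in N, time in s.
With the tool pointing down it reaches from about 0.4 to 0.85 m from the base axis. Payload 4.5 kg.
Tool frame: the origin (TCP) lies at the very end of the fingers, on their centre line; the grasp point (between the pads) lies 19 mm behind it; z points along the fingers, y is the line along which they close (so a half turn about z gives the same grasp; the last joint's range is limited). The gripper opens to 88 mm and grips with 3 to 60 N. Pads are 18 mm wide; open, the fingers measure 123 mm over their backs; the gripper's body (75 mm by 187 mm) begins 45 mm behind the grasp point.
Start: joints at [-1.075, 0.689, -0.195, 1.565, 0.157, 0.902, -0.215], TCP at [0.278, 0.56, 0.239] pointing down, gripper open.
Joint ranges: [-3.01, 3.01], [-0.46, 2.08], [-1.47, 1.51], [0.13, 2.56], [-1, 4.14], [0.04, 2.09], [-2.66, 2.66]. Speed limits (rad/s): [2.57, 2.57, 3.14, 3.14, 3.14, 3.14, 3.14].

### API

Orientations are given as a unit quaternion [w, x, y, z].
In Python, from station import ctrl, optics gives the robot as it stands. Calls block until the motion is done:
- ctrl.movep(position, orientation): joint-space move of the TCP to a pose.
- ctrl.move_linear(position, speed=0.15, frame=None, guard=None): straight line of the TCP; frame=None keeps the orientation; speed is the mean speed in m/s. With guard (N) it stops when the force on the tool has changed by that much, and returns True; else False.
- ctrl.movej(angles): joint-space move.
- ctrl.let_go() and ctrl.close(): open the fingers fully, or close them until they stop; the grip force is fixed at half the most.
- ctrl.dwell(seconds).
- ctrl.ik(position, orientation): joint angles nearest the present ones, or None.
- optics.read_camera(name): name is "side" or "top"; returns the picture (420x560x3 uint8, red, green, blue); there is no depth.
- optics.camera_params(name): a dict with "mtx" (3x3 intrinsics, pixels), "pose" (4x4, takes a point from camera to world coordinates). Camera axes: x right, y down, z forward; pixel columns grow to the right and rows downward; lengths in m; the calibration is good to about 2 mm. A picture is of the moment at which its call begins. camera_params takes no time and is no camera call.
A pose or a line that the arm cannot do raises ctrl.Unreachable and nothing moves.
- ctrl.finish_job(): hands the job in; it is judged then, once.
Readings, each from a call of its own:
- ctrl.get_t(): time.
- ctrl.get_qpos(): joint angles.
- ctrl.get_dq(): joint speeds.
- ctrl.get_joint_efforts(): joint torques, N m.
- ctrl.get_eef_pos(): TCP position.
- ctrl.get_ee_rot(): TCP orientation.
- ctrl.get_force(): force on the tool from outside, world axes, zero at the start.
- ctrl.get_moment(): the same for the moment, N m.
- ctrl.get_width(): opening from 0.0 (shut) to 1.0 (fully open).
- ctrl.get_gripper_force(): force on a finger pad.
Only numpy, scipy, OpenCV 4.12 (cv2) and the standard library are available. Lean on these libraries where they do the work, as an engineer would, in place of code of your own. Each camera call takes 0.05 s, during which the arm holds its last target. There are 200 camera calls.

### The job

Tidy the worktop by sorting what lies loose along its front: put the lemon and the garlic bulb inside the pale wooden produce tray, stand the spice jar and the salt shaker upright in the black caddy, one in each bay, and stand the stacked coffee cups upright in the middle of the oval tray on the worktop. Leave the red-lidded jar and the candle where they are, and do not let the coffee cups tip over on the way.

Things in the scene. Friction and masses are not known exactly. Their poses are not given: they have to be found in the camera images.
- lemon_center (a point): Yellow lemon, loose, 71 mm long (its x axis), 53 mm wide (y), 51 mm high. The point is its centre, half-way up (about 25 mm above what it lies on). Grip it across its width.
- garlic_center (a point): Pinkish white garlic bulb, loose, roughly round, 60x57 mm and 58 mm high with its pointed neck upward. The point is its centre, 29 mm above its underside.
- spice_jar_center (a point): Spice jar with a black cap and a white and dark blue label, loose, upright cylinder 41 mm in diameter, 105 mm high. The point is its centre, 52 mm above its underside; z is up along the jar.
- salt_shaker_center (a point): Salt shaker, clear glass body half full of white salt with a pale grey domed top, loose, upright, 44 mm in diameter (body up to 66 mm, the domed top 34 mm), 90 mm high. The point is its centre, 45 mm above its underside; z is up along the shaker.
- cups_center (a point): Two grey stoneware coffee cups with dark brown edges, upside down one on the other and joined to one loose piece: a barrel shape with a pale disc in a brown ring on top, at most 64 mm in diameter, 90 mm high. The point is its centre, 45 mm above its underside; z is up.
- produce_tray: Pale wooden produce tray, fixed: outside 180 mm along its x axis, 140 mm along its y axis, 16 mm high; walls and floor 4 mm thick. The origin is the centre of its underside; z up. The inside is 172 x 132 mm, so the lemon and the garlic fit one behind the other along x.
- spice_caddy: Black seasoning caddy with a steel rim wire, fixed: outside 72 mm along x, 140 mm along y, 24 mm high (rim wire to 27 mm), floor and walls 4 mm thick, with one dividing wall at y = 0 that makes two square open bays 64 mm wide in x and y. Bay centres lie at x = 0, y = +34 and -34 mm; the bay floor is 4 mm above the worktop. The origin is the centre of its underside; z up.
- cup_tray_middle (a point): Middle of the top face of the flat oval grey stoneware tray that lies on the worktop, fixed: 138 mm along x, 223 mm along y; this face is 6 mm above the worktop, the outer brown rim 10 mm. The point's z axis is up.
- red_lid_jar_center (a point): Bystander: jar with a red lid, loose, 65 mm in diameter, 100 mm high; the point is its centre. Not to be moved.
- candle_center (a point): Bystander: clear glass tumbler with a pale green candle in it, loose, 76 mm in diameter, 90 mm high; the point is half-way up. Not to be moved.

How it is judged:
By the outcome, as a careful person would: the job done as asked, in the order asked, and still so for the second after the job is handed in, with the robot touching nothing.
It also fails if it takes over 120 s, if anything falls off the work surface, if the arm or the gripper's body presses on something with over 40 N, if the wrist force passes 120 N, or if a joint passes its speed limit or range.

## Working session

There is one attempt and no reset: what is moved stays moved. The work goes in short steps, each a Python script; the robot and the scene stay as the last script left them, time stands still between calls to the robot, and variables do not carry over. Pictures are saved under pics/ and viewed, at most 14 in all, crops included, and the job is handed in when it is done.

```bash
ls; mkdir -p pics; python3 - <<'E'
from station import ctrl, optics
import cv2
for n in("top","side"):
    im=optics.read_camera(n); cv2.imwrite(f"pics/{n}0.png",cv2.resize(im[...,::-1],(800,600),interpolation=cv2.INTER_CUBIC))
    p=optics.camera_params(n); print(n,p["mtx"].round(1).tolist(),p["pose"].round(4).tolist())
print(ctrl.get_t(),ctrl.get_ee_rot())
E
```

```text
pics
top [[541.1, 0.0, 277.5], [0.0, 541.1, 213.6], [0.0, 0.0, 1.0]] [[-0.0237, -0.9826, 0.1843, 0.2434], [-0.9997, 0.0227, -0.0075, 0.0063], [0.0031, -0.1844, -0.9828, 1.3871], [0.0, 0.0, 0.0, 1.0]]
side [[394.4, 0.0, 282.5], [0.0, 394.4, 205.6], [0.0, 0.0, 1.0]] [[0.5208, -0.4347, 0.7347, -0.2627], [-0.8536, -0.2549, 0.4542, -0.4811], [-0.0102, -0.8637, -0.5038, 0.5921], [0.0, 0.0, 0.0, 1.0]]
0.1 [-1.16498514e-04  2.28819331e-01  9.73468576e-01 -7.95043402e-04]
```

View pics/top0.png

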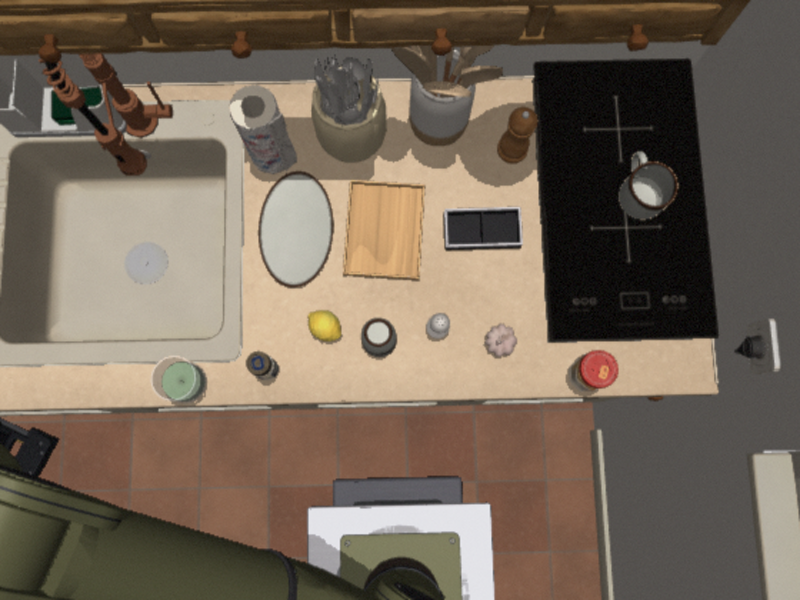

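View pics/side0.png

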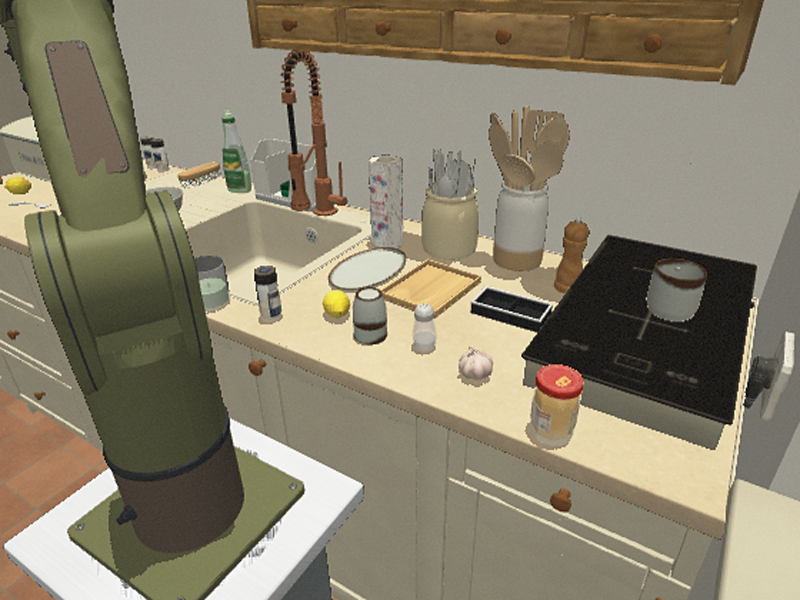

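```bash
python3 - <<'E'
import cv2
from station import optics
im=optics.read_camera("top")[...,::-1]
cv2.imwrite("pics/top_crop.png",cv2.resize(im[115:290,100:366],None,fx=3,fy=3,interpolation=cv2.INTER_CUBIC))
cv2.imwrite("pics/top_crop2.png",cv2.resize(im[60:290,240:450],None,fx=2.6,fy=2.6,interpolation=cv2.INTER_CUBIC))
im=optics.read_camera("side")[...,::-1]
cv2.imwrite("pics/side_crop.png",cv2.resize(im[150:320,140:405],None,fx=3,fy=3,interpolation=cv2.INTER_CUBIC))
E
```

```text
(no output)
```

View pics/top_crop.png

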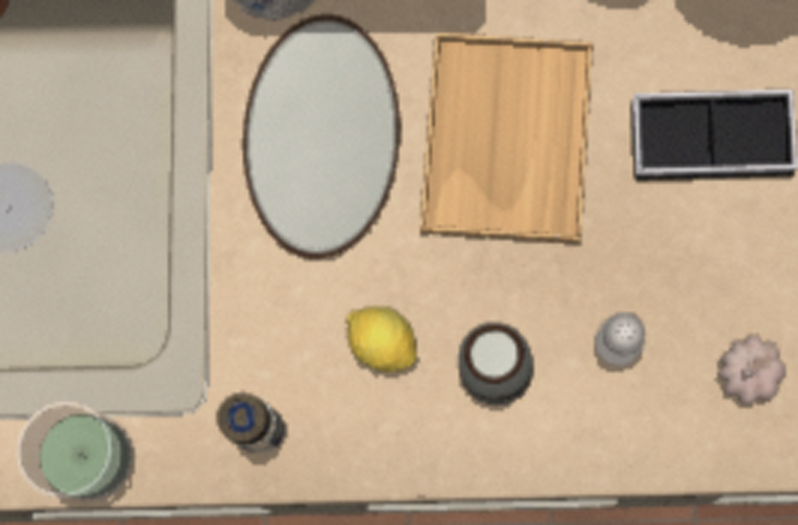

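View pics/top_crop2.png

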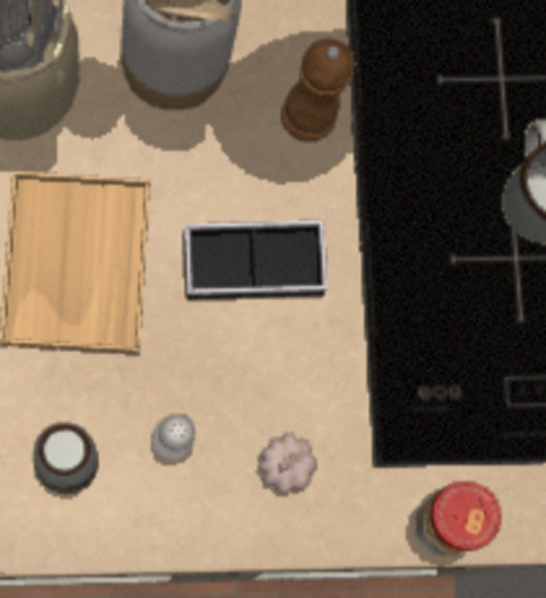

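View pics/side_crop.png

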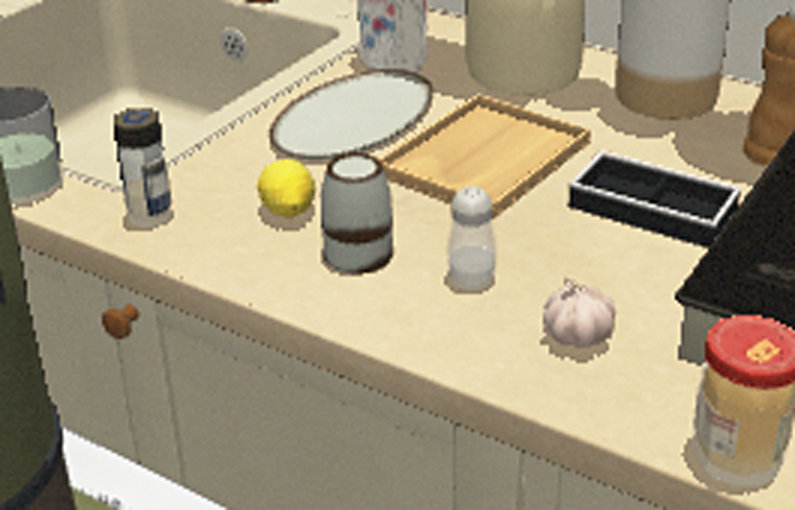

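```bash
cat > h.py <<'E'
import numpy as np
from station import ctrl, optics
P={n:optics.camera_params(n) for n in("top","side")}
def px(n,u,v,z):
    K=P[n]["mtx"];T=P[n]["pose"]
    d=T[:3,:3]@np.linalg.solve(K,[u,v,1.]);o=T[:3,3]
    return o+d*(z-o[2])/d[2]
def proj(n,p):
    K=P[n]["mtx"];T=P[n]["pose"]
    q=K@(T[:3,:3].T@(np.array(p)-T[:3,3]));return q[:2]/q[2]
def quat(yaw):  # tool down, closing axis (y) at angle yaw+90deg; tool x at angle yaw
    return np.array([0,np.cos(yaw/2),np.sin(yaw/2),0])
E
python3 - <<'E'
from h import *
c=lambda u,v:((u+.5)/3-.5+100,(v+.5)/3-.5+115)
d=lambda u,v:((u+.5)/2.6-.5+240,(v+.5)/2.6-.5+60)
s=lambda u,v:((u+.5)/3-.5+140,(v+.5)/3-.5+150)
def f(name,n,m,u,v,z): print(name,px(n,*m(u,v),z)[:2].round(4))
for l in [("lemon",382,341,.025),("lem e1",347,312,.025),("lem e2",415,372,.025),("cups",494,352,.09),("salt",624,330,.08),("garlic",752,371,.029),("spice",242,419,.105),
 ("ovalL",245,137,.01),("ovalR",400,137,.01),("ovalT",323,15,.01),("ovalB",318,258,.01),("t1",436,37,.016),("t2",592,45,.016),("t3",580,242,.016),("t4",422,235,.016),("candle",80,455,.05)]: f(l[0],"top",c,*l[1:])
for l in [("cad1",185,224,.027),("cad2",325,221,.027),("cad3",326,293,.027),("cad4",188,295,.027),("div",252,228,.027),("div",254,290,.027),("garlic",287,464,.029),("salt",176,434,.08),("red",465,515,.1),("hob",376,466,.05),("pepper",309,122,0.02)]: f(l[0],"top",d,*l[1:])
for l in [("spice",138,117,.105),("lemon",287,188,.025),("cups",355,168,.09),("salt",472,200,.08),("garlic",580,317,.027),("red",751,349,.1)]:f(l[0]+" side","side",s,*l[1:])
print(ctrl.get_eef_pos())
E
```

```text
lemon [0.4636 0.1255]
lem e1 [0.4893 0.1551]
lem e2 [0.4364 0.0978]
cups [0.442  0.0295]
salt [ 0.4592 -0.0768]
garlic [ 0.4301 -0.1869]
spice [0.3907 0.2297]
ovalL [0.6503 0.246 ]
ovalR [0.6472 0.1098]
ovalT [0.7616 0.1775]
ovalB [0.5402 0.1818]
t1 [0.7366 0.0767]
t2 [ 0.726  -0.0612]
t3 [ 0.5478 -0.0454]
t4 [0.5571 0.0911]
candle [0.3705 0.3721]
cad1 [ 0.6769 -0.0956]
cad2 [ 0.6769 -0.2368]
cad3 [ 0.602  -0.2338]
cad4 [ 0.6031 -0.096 ]
div [ 0.6712 -0.1629]
div [ 0.6068 -0.1621]
garlic [ 0.4306 -0.1863]
salt [ 0.4544 -0.0759]
red [ 0.3698 -0.3373]
hob [ 0.4238 -0.2686]
pepper [ 0.7854 -0.2273]
spice side [0.3938 0.227 ]
lemon side [0.4664 0.124 ]
cups side [0.438  0.0249]
salt side [ 0.4575 -0.0774]
garlic side [ 0.4245 -0.1932]
red side [ 0.3614 -0.3405]
[0.27831665 0.55920084 0.23821492]
```

```bash
cat >> h.py <<'E'
def best(p,yaw_deg):
    c=[]
    for k in(-2,-1,0,1,2):
        q=quat(np.radians(yaw_deg+180*k)); j=ctrl.ik(p,q)
        if j is not None: c.append((abs(j[6]),yaw_deg+180*k,q,j))
    return min(c,key=lambda a:a[0]) if c else None
def go(x,y,z,yaw):  # free move at height
    b=best([x,y,z],yaw); ctrl.movep([x,y,z],b[2])
def pick(x,y,ztcp,yaw,up=.2):
    go(x,y,up,yaw)
    ctrl.move_linear([x,y,ztcp+.03],speed=.2)
    hit=ctrl.move_linear([x,y,ztcp],speed=.06,guard=8)
    ctrl.close(); w=ctrl.get_width()
    ctrl.move_linear([x,y,up],speed=.15)
    print("pick hit",hit,"w",round(w,3),round(ctrl.get_width(),3),"F",ctrl.get_gripper_force(),ctrl.get_force().round(1),"t",ctrl.get_t())
def place(x,y,ztcp,yaw,up=.2,slow=False):
    b=best([x,y,up],yaw)
    if slow: ctrl.move_linear([x,y,up],speed=.15,frame=b[2])
    else: ctrl.movep([x,y,up],b[2])
    ctrl.move_linear([x,y,ztcp+.02],speed=.15)
    hit=ctrl.move_linear([x,y,ztcp-.003],speed=.03,guard=3)
    print("place hit",hit,"z",ctrl.get_eef_pos().round(4))
    ctrl.let_go(); ctrl.move_linear([x,y,up],speed=.15)
    print("t",ctrl.get_t())
E
python3 - <<'E'
from h import *
for n,p,y in [("lem",(.466,.122,.012),47),("lem2",(.466,.122,.2),47),("tray",(.685,.012,.018),-4.7),("tray2",(.685,.012,.2),-4.7),("gar",(.429,-.188,.014),90),("gar2",(.429,-.188,.2),90),("tr",(.599,.019,.02),-4.7),
 ("sp",(.392,.229,.051),90),("sp2",(.392,.229,.22),90),("cad",(.64,-.127,.055),90),("cad2",(.64,-.127,.22),90),("salt",(.457,-.076,.033),90),("c",(.64,-.201,.04),90),("c2",(.64,-.201,.22),90),("cup",(.44,.027,.03),0),("cup2",(.44,.027,.2),0),("ov",(.65,.179,.037),0),("ov2",(.65,.179,.2),0)]:
    b=best(p,y); print(n,None if b is None else (b[1],b[3].round(2).tolist()))
E
```

```text
lem (47, [-0.36, 0.94, 0.02, 2.13, -0.22, 0.08, -0.88])
lem2 (407, [-0.47, 0.58, 0.19, 2.04, -0.2, 0.54, -0.89])
tray (175.3, [0.1, 1.07, -0.37, 1.48, 0.53, 0.69, 0.98])
tray2 (175.3, [0.11, 0.83, -0.39, 1.4, 0.34, 0.98, 1.13])
gar (-270, [0.33, 0.93, -0.03, 2.17, 0.45, 0.05, -0.13])
gar2 (90, [0.39, 0.55, -0.11, 2.07, 0.12, 0.52, 0.19])
tr (175.3, [0.08, 0.99, -0.33, 1.77, 0.61, 0.49, 0.83])
sp (90, [-0.63, 0.85, -0.0, 2.21, 0.03, 0.09, -0.66])
sp2 (-270, [-0.65, 0.5, 0.02, 2.09, -0.02, 0.55, -0.61])
cad (-270, [0.17, 0.96, -0.09, 1.6, 0.13, 0.59, 0.01])
cad2 (450, [0.12, 0.74, 0.02, 1.5, -0.02, 0.9, 0.14])
salt (90, [0.08, 0.89, -0.03, 2.18, 0.3, 0.08, -0.23])
c (450, [0.32, 1.0, -0.16, 1.54, 0.23, 0.62, 0.05])
c2 (450, [0.23, 0.77, 0.01, 1.44, -0.01, 0.93, 0.24])
cup (-180, [0.08, 0.91, -0.41, 2.24, 1.47, 0.32, -0.07])
cup2 (180, [0.08, 0.54, -0.38, 2.14, 0.39, 0.53, 0.99])
ov (-180, [-0.17, 1.02, -0.33, 1.52, 0.46, 0.68, 0.86])
ov2 (180, [-0.15, 0.82, -0.37, 1.43, 0.33, 0.95, 0.96])
```

```bash
python3 - <<'E'
from h import *
import cv2
pick(.467,.122,.012,47)
place(.685,.012,.018,-4.7)
pick(.429,-.188,.014,90)
im=optics.read_camera("top")[...,::-1]
cv2.imwrite("pics/a.png",cv2.resize(im[60:290,140:440],None,fx=2.6,fy=2.6,interpolation=cv2.INTER_CUBIC))
E
```

```text
pick hit False w 0.573 0.572 F 29.929691154684406 [-0.5  0.4 -1.5] t 5.6
place hit True z [0.6845 0.0119 0.0162]
t 11.2833
pick hit False w 0.65 0.645 F 29.999895158107392 [-0.4  0.1 -0.6] t 16.075
```

View pics/a.png

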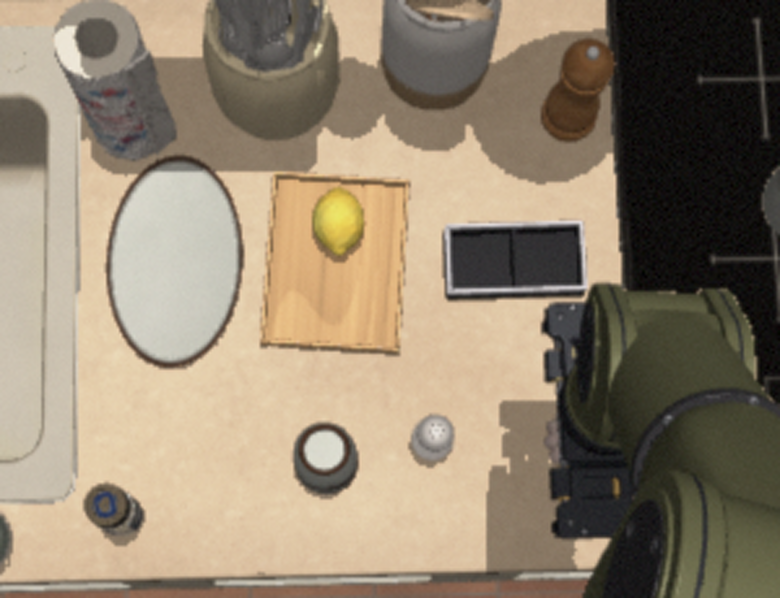

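```bash
python3 - <<'E'
from h import *
import cv2
place(.597,.019,.019,-4.7)
pick(.392,.229,.051,90,up=.2)
place(.640,-.128,.056,90,up=.2)
im=optics.read_camera("top")[...,::-1]
cv2.imwrite("pics/b.png",cv2.resize(im[60:290,140:440],None,fx=2.6,fy=2.6,interpolation=cv2.INTER_CUBIC))
im=optics.read_camera("side")[...,::-1]
cv2.imwrite("pics/b2.png",cv2.resize(im[130:320,140:430],None,fx=2.6,fy=2.6,interpolation=cv2.INTER_CUBIC))
E
```

```text
place hit True z [0.5967 0.0189 0.0182]
t 21.0333
pick hit False w 0.453 0.455 F 29.99893538863944 [-0.5 -0.1 -0.9] t 25.8667
place hit True z [ 0.6397 -0.128   0.0551]
t 31.05
```

View pics/b2.png

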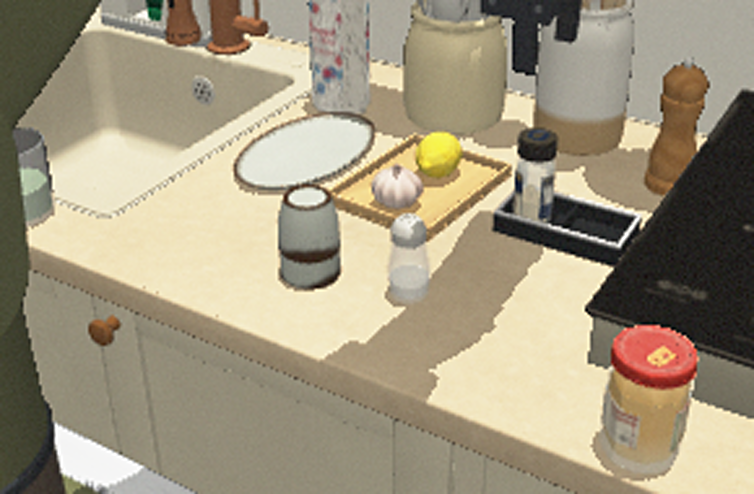

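```bash
python3 - <<'E'
from h import *
import cv2
pick(.457,-.076,.033,90)
place(.640,-.201,.038,90)
go(.44,.027,.2,0)
im=optics.read_camera("side")[...,::-1]
cv2.imwrite("pics/c2.png",cv2.resize(im[100:320,140:430],None,fx=2.6,fy=2.6,interpolation=cv2.INTER_CUBIC))
print(ctrl.get_qpos().round(2))
E
```

```text
pick hit False w 0.447 0.452 F 29.556546884450654 [ 0.1 -0.6 -0.9] t 35.4833
place hit True z [ 0.6396 -0.201   0.037 ]
t 40.2167
[ 0.29  0.6  -0.71  2.12  0.66  0.65  0.69]
```

View pics/c2.png

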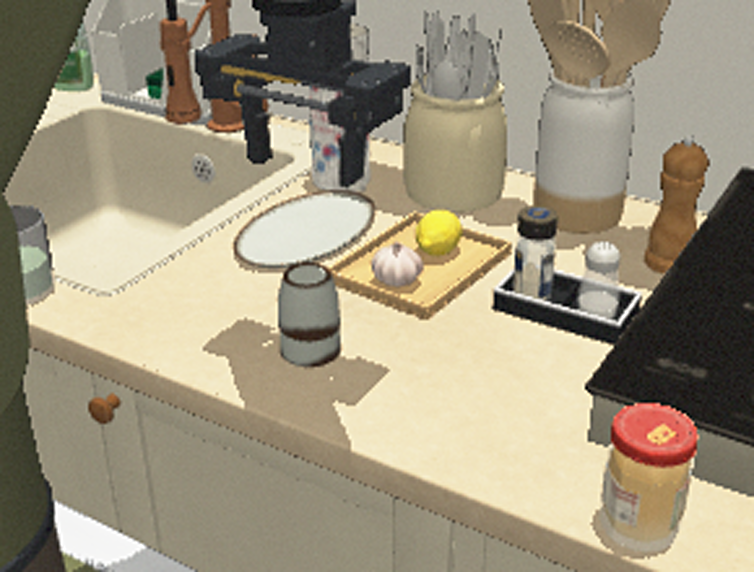

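```bash
python3 - <<'E'
from h import *
import cv2
pick(.440,.027,.030,0,up=.2)
place(.650,.179,.037,0,up=.2,slow=True)
go(.45,.18,.3,0)
for n,s in(("top",np.s_[60:290,130:430]),("side",np.s_[100:320,140:430])):
    im=optics.read_camera(n)[...,::-1]
    cv2.imwrite(f"pics/d_{n}.png",cv2.resize(im[s],None,fx=2.6,fy=2.6,interpolation=cv2.INTER_CUBIC))
E
```

```text
pick hit False w 0.72 0.723 F 29.997895248234272 [-0.6  0.5 -2.2] t 46.6667
place hit True z [0.6496 0.1787 0.036 ]
t 52.0917
```

View pics/d_top.png

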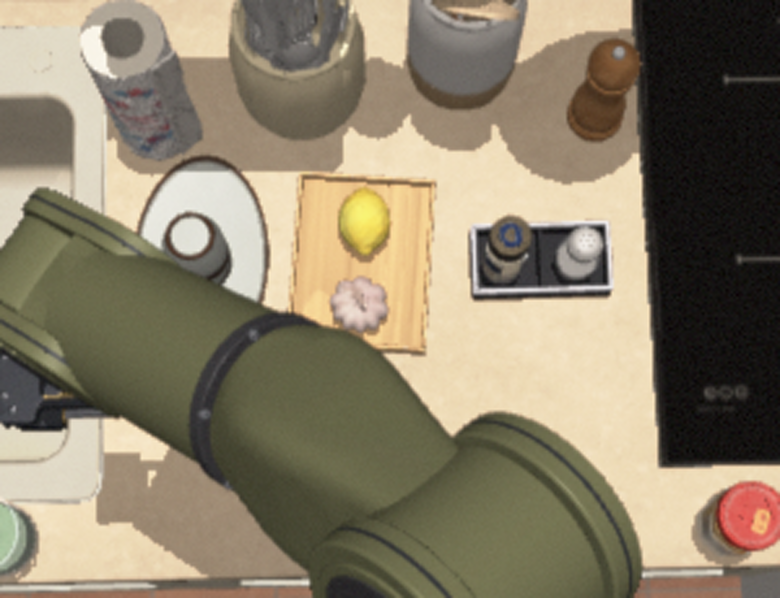

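View pics/d_side.png

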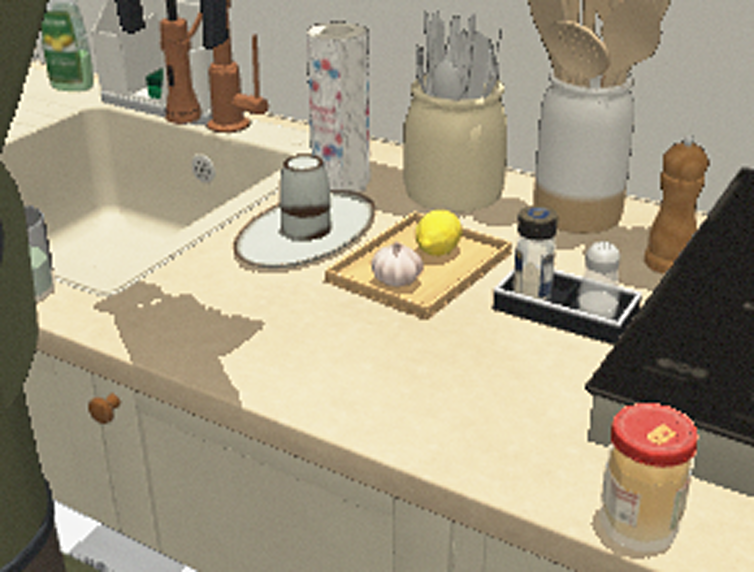

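The pictures show the cups upright on the oval tray (top disc at 190,238 in the top crop), with the lemon and garlic in the produce tray. The jar and shaker are upright in their bays. I'll check the cup position numerically before handing in.

```bash
python3 - <<'E'
from h import *
p=px("top",190.5/2.6-.5+130,238.5/2.6-.5+60,.096); s=px("side",305/2.6-.5+140,163/2.6-.5+100,.096)
print(p.round(3),s.round(3),ctrl.get_t())
if np.hypot(*(p[:2]-[.65,.179]))<.012: print(ctrl.finish_job())
E
```

```text
[0.647 0.178 0.096] [0.648 0.173 0.096] 53.0833
the job is handed in; nothing more can be done
None
```

The job is handed in after 53 s: in the last pictures the lemon and garlic are in the produce tray, the spice jar and salt shaker stand upright one in each caddy bay, the cups stand upright in the middle of the oval tray (within about 6 mm), and the arm came near neither the red-lidded jar nor the candle.

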